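Index the fixture slide one hole towards the flange

ROBOT

A 6-joint arm with a two-finger parallel gripper is mounted at the origin on the work surface. World frame = base frame: x ahead of the robot, y to its left, z up, the work surface at z = 0. Lengths are in m, angles in rad, forces in N, time in s.
With the tool pointing down it reaches from about 0.275 to 1 m from the base axis. Payload 8.4 kg.
Tool frame: the origin (TCP) lies on the centre line of the jaws, within the pads' length; the fingertips stand 17 mm ahead of it and the grasp point (between the pads) lies 2 mm behind it (bot.tcp_to_tips is the y of the fingertips in the tool frame, in m); y points along the fingers, z is the direction in which the jaws open and shut, and the axes are right-handed (so a half turn about y gives the same grasp; the last joint's range is limited). The gripper opens to 85 mm and grips with 20 to 120 N. Pads are 22 mm wide; open, the fingers measure 114 mm over their backs; the gripper's body (76 mm by 85 mm) begins 54 mm behind the grasp point. The pads swing forward as they close: fully open they stand 13 mm farther back than shut.
Start: joints at [-1.305, 0.353, 1.633, -0, 1.155, -0.002], TCP at [0.165, -0.603, 0.248] pointing down, gripper open.
Joint ranges: [-2.63, 2.63], [-0.92, 2.1], [0.06, 2.66], [-1.3, 4.44], [0, 2.69], [-3.02, 3.02]. Speed limits (rad/s): [2.22, 2.22, 2.79, 3.14, 3.14, 3.14].

INTERFACE

Orientations are given as a unit quaternion [x, y, z, w].
In Python, from workcell import bot, hand, kinematics, get_obs, vision, hand_in gives the robot as it stands. The module is installed in compiled form; this text tells all that it offers. Calls block until the motion is done:
- bot.reach(position, orientation): joint-space move of the TCP to a pose.
- bot.servo_line(position, ori=None, velocity=0.15): straight line of the TCP; ori=None keeps the orientation; velocity is the mean speed in m/s.
- bot.goto_joints(angles): joint-space move.
- hand.move_gripper(opening, strength=None): finger opening in m; strength is the grip in N (None keeps the last); returns when the fingers have stopped.
- bot.dwell(seconds).
- kinematics.solve_ik(position, orientation): joint angles nearest the present ones, or None.
- get_obs(): the state.
- vision.read_camera(name): name is "side" or "top"; returns a dict with "frame" (480x640x3 uint8, red, green, blue), "intrinsics" (3x3 intrinsics, pixels), "view" (4x4, takes a point from world to camera coordinates). Camera axes: x right, y down, z forward; pixel columns grow to the right and rows downward; lengths in m; the calibration is good to about 2 mm. A picture is of the moment at which its call begins. There is no depth.
A pose or a line that the arm cannot do raises bot.IKError and nothing moves.
- hand_in(): hands the job in, once; it reports no verdict.
The state is a dict: "time_s": time; "joint_pos": joint angles; "joint_vel": joint speeds; "joint_efforts": joint torques, N m; "position": TCP position; "orientation": TCP orientation; "wrist_force": force on the tool from outside, world axes, zero at the start; "ft_torque": the same for the moment, N m; "gripper_width": finger opening in m.
Only numpy, scipy, OpenCV 4.12 (cv2) and the standard library are available. Lean on these libraries where they do the work, as an engineer would, in place of code of your own. Each camera call takes 0.05 s, during which the arm holds its last target.

TASK

Swing the inspection lamp aside on its stiff arm, to either side, until its head hangs wholly clear of the slide rail. Then pull up the sprung plunger knob on the slide, move the slide along the rail to the next hole towards the flanged steel piece, and let the pin down fully home in that hole. Finish while still holding the knob with the pin engaged, and leave everything else on the bench where it stands.

Things in the scene. Friction and masses are not known exactly. Their poses are not given: they have to be found in the camera images.
- rail: Fixed indexing rail: a grey base plate 90 x 460 x 12 mm, on it a bare aluminium bar 50 wide, 290 long, its top 42 mm above the bench, with a row of five 10 mm round holes 50 mm apart (rail y = -100, -50, 0, 50, 100 mm) along the middle of its top. Origin: centre of the plate's underside, on the bench; y runs along the rail, x across it (roughly away from the robot), z up.
- carriage (a joint): Position of the steel slide (saddle 74 mm across the rail, 82 mm long with its rubber end pads, its flat top 63 mm above the bench) along the rail's y axis, in m; 0 = plunger over the middle hole, where it starts; +0.05 and -0.05 = the next holes; travel stops at +/-0.105. Friction about 2 N; the slide cannot leave the rail. While the 8 mm round-nosed pin is in a hole the slide is locked, apart from about 1 mm of play.
- plunger (a joint): Lift of the plunger above its fully home position, in m: 0 = pin fully home in a hole (9 mm deep), 0.009 = pin's nose just clear of the holes, resting on the rail's top when it is between holes, 0.016 = upper stop. A spring pulls it down, 3.5 N at home and 7.5 N at the upper stop; it drops back when let go.
- knob (a point): Grip point of the plunger's black knob: an upright cylinder 28 mm in diameter and 36 mm high standing on the middle of the slide; this point lies on its axis, 14 mm below its top: with the pin home it is 109 mm above the bench, and it rises and slides with the plunger. Knob's top is 123 mm and its lower edge 87 mm above the bench; beneath it is a fixed collar 26 mm in diameter whose top is 83 mm above the bench.
- lamp_arm (a joint): Angle of the lamp's swing arm about its upright post, rad, counter-clockwise seen from above; 0 = the arm points along the lamp base's -x. Range -1.6 to 1.6. Stiff joint (0.35 N m, about 2 N at the head), stays where it is left.
- lamp_handle (a point): Grip point of the lamp's handle: an upright black cylinder 22 mm in diameter, 45 mm high (222 to 267 mm above the bench) on top of the middle of the round white lamp head (80 mm in diameter, 200 to 222 mm above the bench). This point is on the handle's axis, 248 mm above the bench, 190 mm from the post's axis. At the start the head hangs over the rail, near or above the knob.
- lamp_hinge (a point): Point on the axis of the lamp's post (upright, 20 mm in diameter, fixed round foot 84 mm in diameter, hub up to 233 mm high), 215 mm above the bench, beyond the rail as seen from the robot. The arm is a flat white bar 18 mm wide at 207 to 219 mm height.
- flange: Loose flanged steel workpiece standing on one end of the rail's base plate: a disc 72 mm in diameter and 12 mm thick with six bolt holes and a round hub 48 mm in diameter on it, 42 mm high in all. Origin: centre of its underside. It stands either at the rail's +y end or at its -y end and shows which way the slide goes.
- ball_stand: Loose reference ball on a stand at the other end of the base plate: foot 60 mm in diameter, thin stem, white 25 mm ball, 85 mm high. Origin: centre of its underside. To be left alone.
- ring_gauge: Loose steel ring 56 mm in diameter, 18 mm high, lying on the bench beyond the rail. Origin: centre of its underside. To be left alone.
- wrench: Loose wrench 150 mm long lying on the bench beyond the rail. To be left alone.
- brush: Loose brush lying on the bench on the robot's right. To be left alone.
- gauge_case: Loose flat grey case 102 x 62 x 26 mm on the bench. Origin: centre of its underside. To be left alone.
- mouse: Loose black computer mouse 100 x 58 x 31 mm. To be left alone.
- pendant: Loose black control pendant 90 x 190 mm with a small joystick 80 mm high, on the robot's left. Origin: centre of its underside. To be left alone.
Things that resemble listed ones, but are neither listed nor needed, are in the scene too. Leave any blue look-alike of the flange alone.

How it is judged:
On the way, in this order (a step that is already met when the one before it is completed fails the run):
1. the lamp head has been swung wholly clear of the rail (x of lamp_handle in the frame of rail above 0.08 m), for 0.2 s.
2. the plunger is pulled up until its pin is out of the hole (value of joint plunger above 0.0085 m), for 0.1 s.
At the end, for the whole second after the job is handed in: The lamp's handle axis is more than 80 mm beyond the rail's centre line (head clear of the bar), the slide stands at the next hole towards the flange (within 3 mm), its pin is home (within 2.5 mm), and the fingers still hold the knob (contact force over 3 N) (x of lamp_handle in the frame of rail above 0.08 m and ((y of flange in the frame of rail above 0.1 m and value of joint carriage between 0.047 and 0.053 m) or (y of flange in the frame of rail below -0.1 m and value of joint carriage between -0.053 and -0.047 m)) and value of joint plunger between -0.002 and 0.0025 m and contact force between plunger and the fingers above 3 N); the arm keeps its last pose, push and grip.
It fails at once if something else on the bench is shifted by more than 30 mm (distance of any of flange, ball_stand, ring_gauge, wrench, brush, gauge_case, mouse, pendant from where it was at the start of the episode above 0.03 m).
It fails at once if a piece on the rail is knocked over (angle between any of flange, ball_stand's own z axis and vertical above 0.5 rad).
It also fails if it takes over 51 s, if anything falls off the work surface, if the arm or the gripper's body presses on something with over 40 N, if the wrist force passes 120 N, or if a joint passes its speed limit or range.

## Working session

There is one attempt and no reset: what is moved stays moved. The work goes in short steps, each a Python script; the robot and the scene stay as the last script left them, time stands still between calls to the robot, and variables do not carry over. Pictures are saved under pics/ and viewed, and the job is handed in when it is done.

```bash
mkdir -p pics
python3 - <<'E'
from workcell import *
import cv2,numpy as np
for n in ("side","top"):
    d=vision.read_camera(n); cv2.imwrite(f"pics/{n}0.png",d["frame"][:,:,::-1])
    np.savez(f"{n}0.npz",**d)
    print(n,np.round(d["intrinsics"],1).tolist(),np.round(d["view"],3).tolist())
o=get_obs();print({k:np.round(v,3).tolist() for k,v in o.items()})
E
```

```text
side [[471.3, 0.0, 319.9], [0.0, 471.3, 241.3], [0.0, 0.0, 1.0]] [[-0.973, -0.232, 0.006, 0.428], [-0.138, 0.556, -0.82, 0.171], [0.187, -0.798, -0.573, 1.138], [0.0, 0.0, 0.0, 1.0]]
top [[515.6, 0.0, 323.7], [0.0, 515.6, 237.7], [0.0, 0.0, 1.0]] [[-0.014, -1.0, -0.009, 0.025], [-0.989, 0.015, -0.144, 0.481], [0.144, 0.006, -0.99, 1.477], [0.0, 0.0, 0.0, 1.0]]
{'time_s': 0.1, 'joint_pos': [-1.305, 0.354, 1.634, -0.0, 1.155, -0.002], 'joint_vel': [0.001, -0.003, -0.002, 0.001, -0.001, 0.0], 'joint_efforts': [0.001, -60.636, -34.282, 0.0, 0.004, 0.0], 'position': [0.165, -0.602, 0.248], 'orientation': [-0.094, 0.701, -0.7, 0.094], 'wrist_force': [0.727, -0.641, 1.343], 'ft_torque': [0.014, 0.017, 0.012], 'gripper_width': 0.085}
```

View pics/side0.png

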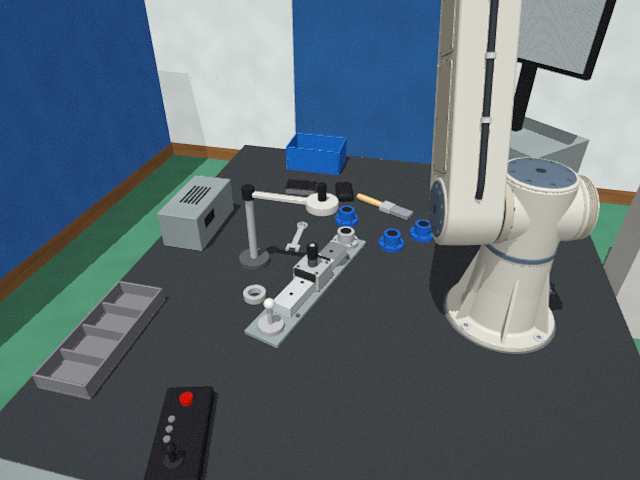

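View pics/top0.png

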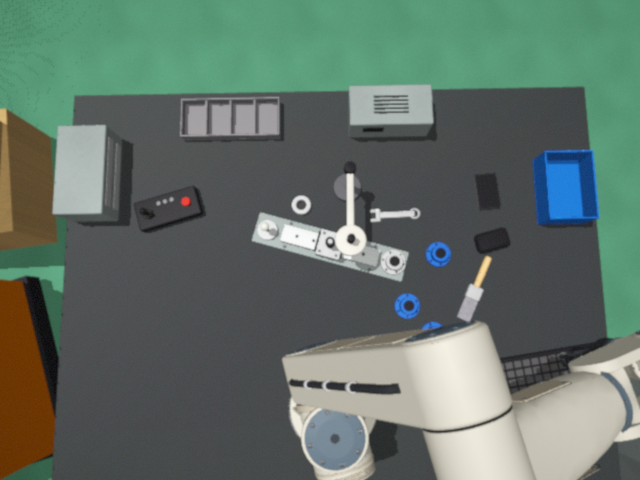

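The steel flange is at top (394,262) / side (346,236), at the rail's -y (right) end. The ball stand is at top (268,228), the other end. The look-alikes are blue, at top (438,253), (407,305) and (432,328). The lamp handle is at top (351,239) / side (322,190), the hinge at top (349,167) / side (248,190), and the knob near top (329,241) / side (312,250). I'll enlarge these to confirm.

Run:
```python
import cv2,numpy as np
t=cv2.imread("pics/top0.png");s=cv2.imread("pics/side0.png")
cv2.imwrite("pics/topc.png",cv2.resize(t[150:290,240:440],None,fx=4,fy=4,interpolation=cv2.INTER_CUBIC))
cv2.imwrite("pics/sidec.png",cv2.resize(s[175:350,230:380],None,fx=3.4,fy=3.4,interpolation=cv2.INTER_CUBIC))
```

```text
(no output)
```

View pics/topc.png

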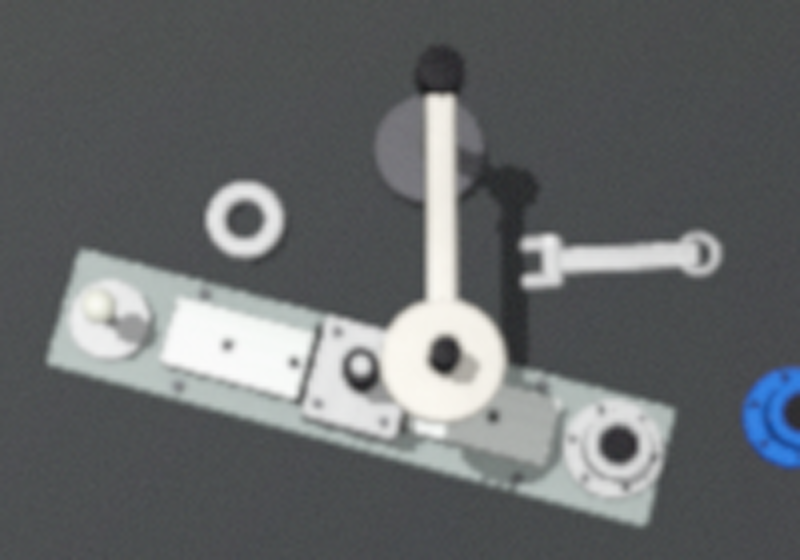

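View pics/sidec.png

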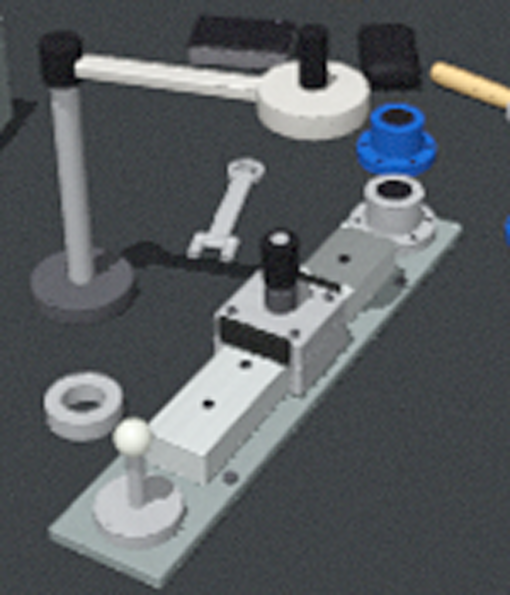

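The crops confirm the scene. The flange is the grey piece with the bolt holes at the -y end. The visible rail holes in the top crop are at (228,345), (294,362) and (493,416). Next I'll triangulate.

```bash
cat > h.py <<'E'
import numpy as np,cv2
T=dict(np.load("top0.npz"));S=dict(np.load("side0.npz"))
def P(c): return c["intrinsics"]@c["view"][:3]
def tri(pt,ps):
    X=cv2.triangulatePoints(P(T),P(S),np.float64(pt).reshape(2,1),np.float64(ps).reshape(2,1)).ravel();X=X[:3]/X[3]
    def e(c,p):
        q=P(c)@np.r_[X,1];return q[:2]/q[2]-p
    return X,np.r_[e(T,pt),e(S,ps)]
def plane(c,p,z):
    R=c["view"][:3,:3];t=c["view"][:3,3];o=-R.T@t
    d=R.T@np.linalg.inv(c["intrinsics"])@np.r_[p,1.];return o+d*(z-o[2])/d[2]
E
python3 - <<'E'
from h import *
tc=lambda x,y:np.array([240+x/4-.375,150+y/4-.375]); sc=lambda x,y:np.array([230+x/3.4-.35,175+y/3.4-.35])
for n,a,b in [("knobtop",(361,364),(280,239)),("handletop",(446,346),(313,32)),("hinge",(440,65),(62,42)),("h+100",(228,345),(208,404)),("h+50",(294,362),(245,364)),("h-100",(493,416),(344,259)),("ball",(97,306),(132,437)),("flangehole",(618,443),(393,190))]:
    X,e=tri(tc(*a),sc(*b));print(n,X.round(4),e.round(1))
C=[plane(T,tc(*p),.012) for p in [(80,250),(675,408),(645,526),(47,363)]]
Cs=[plane(S,sc(*p),.012) for p in [(160,584),(52,532),(461,229)]]
print(np.round(C,4).tolist(),np.mean(C,0));print(np.round(Cs,4).tolist())
for p in [(228,345),(294,362),(493,416)]: print(plane(T,tc(*p),.042).round(4))
for p in [(208,404),(245,364),(344,259)]: print(plane(S,sc(*p),.042).round(4))
print("knob T/S",plane(T,tc(361,364),.123).round(4),plane(S,sc(280,239),.123).round(4))
E
```

```text
knobtop [0.4605 0.     0.1206] [-0.  -0.1  0.1  0. ]
handletop [ 0.4505 -0.0523  0.2629] [ 0.   0.2 -0.2 -0. ]
hinge [ 0.6396 -0.0542  0.2293] [ 0.1  0.4 -0.5 -0.1]
h+100 [0.4879 0.0967 0.0399] [-0.1 -0.3  0.4  0.1]
h+50 [0.4743 0.0485 0.0402] [-0.  -0.2  0.3  0. ]
h-100 [ 0.4324 -0.0957  0.0399] [-0.  -0.1  0.2  0. ]
ball [0.511  0.1873 0.0839] [-0.1 -0.3  0.5  0.1]
flangehole [ 0.4102 -0.1842  0.0521] [-0.  -0.2  0.2  0. ]
[[0.5651, 0.2088, 0.012], [0.439, -0.2325, 0.012], [0.3522, -0.2072, 0.012], [0.4798, 0.2331, 0.012]] [0.45902047 0.00056108 0.012     ]
[[0.4796, 0.2409, 0.012], [0.5633, 0.2143, 0.012], [0.3536, -0.1991, 0.012]]
[0.4868 0.0964 0.042 ]
[0.4735 0.0484 0.042 ]
[ 0.4317 -0.0956  0.042 ]
[0.4882 0.099  0.042 ]
[0.4745 0.0506 0.042 ]
[ 0.4323 -0.0929  0.042 ]
knob T/S [ 0.46  -0.     0.123] [0.46   0.0032 0.123 ]
```

```bash
cat >> h.py <<'E'
from scipy.spatial.transform import Rotation as Ro
def Q(phi):
    z=np.array([np.cos(phi),np.sin(phi),0]);y=np.array([0,0,-1.]);x=np.cross(y,z)
    return Ro.from_matrix(np.c_[x,y,z]).as_quat()
O=np.array([0.460,0.0015]);ry=np.array([0.278,0.961]);ry/=np.linalg.norm(ry);rx=np.array([ry[1],-ry[0]])
H=np.array([0.6396,-0.0542])
E
python3 - <<'E'
from h import *; from workcell import *
o=get_obs();M=Ro.from_quat(o["orientation"]).as_matrix();print("jaw",M[:,2].round(3),"tips",bot.tcp_to_tips)
h=np.array([.4500,-.0523]);a0=np.arctan2(*(h-H)[::-1]);r=np.linalg.norm(h-H)
print("r",r,"a0",a0,"rail handle",(h-O)@rx,(h-O)@ry)
for d in np.radians([0,25,50,58]):
    p=H+.19*np.array([np.cos(a0+d),np.sin(a0+d)])
    print(np.degrees(d),p.round(3),"railx",((p-O)@rx).round(4))
    for f in (0,np.pi/2,-np.pi/2,np.pi):
        q=kinematics.solve_ik([*p,.250],Q(a0+d+f));print("   ",f,None if q is None else np.round(q,2))
yr=np.arctan2(ry[1],ry[0])
for k in (0,-.05):
    p=O+ry*k
    for f in (0,np.pi/2,np.pi,-np.pi/2):
        q=kinematics.solve_ik([*p,.109],Q(yr+f));print(k,f,None if q is None else np.round(q,2))
E
```

```text
jaw [ 0.265 -0.964 -0.001] tips 0.017
r 0.18960951980319968 a0 3.1315718919706614 rail handle 0.005344249372354366 -0.05445988430621287
0.0 [ 0.45  -0.052] railx 0.005
    0 None
    1.5707963267948966 [-0.12  0.08  1.98 -0.    1.08  1.46]
    -1.5707963267948966 [-0.12  0.08  1.98 -0.    1.08 -1.68]
    3.141592653589793 [-0.12  0.08  1.98 -0.    1.08 -0.11]
25.0 [ 0.467 -0.133] railx 0.0437
    0 [-0.28  0.13  1.92 -0.    1.09  2.43]
    1.5707963267948966 [-0.28  0.13  1.92 -0.    1.09  0.86]
    -1.5707963267948966 [-0.28  0.13  1.92 -0.    1.09 -2.28]
    3.141592653589793 [-0.28  0.13  1.92 -0.    1.09 -0.71]
50.0 [ 0.516 -0.199] railx 0.1094
    0 [-0.37  0.24  1.79 -0.    1.11  1.91]
    1.5707963267948966 [-0.37  0.24  1.79  0.    1.11  0.34]
    -1.5707963267948966 [-0.37  0.24  1.79 -0.    1.11 -2.8 ]
    3.141592653589793 [-0.37  0.24  1.79 -0.    1.11 -1.23]
58.00000000000001 [ 0.537 -0.214] railx 0.1342
    0 [-0.38  0.28  1.73  0.    1.13  1.76]
    1.5707963267948966 [-0.38  0.28  1.73 -0.    1.13  0.19]
    -1.5707963267948966 [-0.38  0.28  1.73 -0.    1.13 -2.96]
    3.141592653589793 [-0.38  0.28  1.73 -0.    1.13 -1.38]
0 0 [ 0.    0.3   2.1  -0.    0.75 -1.29]
0 1.5707963267948966 [ 0.    0.3   2.1  -0.    0.75 -2.86]
0 3.141592653589793 [ 0.    0.3   2.1  -0.    0.75  1.85]
0 -1.5707963267948966 [ 0.    0.3   2.1  -0.    0.75  0.28]
-0.05 0 [-0.11  0.28  2.12 -0.    0.74 -1.4 ]
-0.05 1.5707963267948966 [-0.11  0.28  2.12 -0.    0.74 -2.97]
-0.05 3.141592653589793 [-0.11  0.28  2.12 -0.    0.74  1.75]
-0.05 -1.5707963267948966 [-0.11  0.28  2.12 -0.    0.74  0.17]
```

```bash
python3 - <<'E'
from h import *; from workcell import *
def st(m):
    o=get_obs();print(m,round(o["time_s"],2),o["position"].round(4),"F",o["wrist_force"].round(1),"w",round(o["gripper_width"],4))
h=np.array([.4500,-.0523]);a0=np.arctan2(*(h-H)[::-1])
q=Q(a0+np.pi/2)
bot.servo_line([.165,-.603,.35],velocity=.3)
bot.reach([*h,.34],q);st("above")
bot.servo_line([*h,.252],velocity=.12);st("down")
hand.move_gripper(0.015,30);st("grip")
for n in("top","side"): cv2.imwrite(f"pics/{n}1.png",vision.read_camera(n)["frame"][:,:,::-1])
E
python3 -c "
import cv2,numpy as np
a=cv2.imread('pics/top1.png')[130:330,220:460];b=cv2.imread('pics/side1.png')[120:320,200:440]
cv2.imwrite('pics/c1.png',cv2.resize(np.hstack([a,b]),(800,333)))"
```

```text
above 2.81 [ 0.4501 -0.0528  0.34  ] F [-0.2  0.6 -0.9] w 0.0852
down 3.69 [ 0.4505 -0.0524  0.2526] F [ 0.1 -0.3  0.4] w 0.0854
grip 4.29 [ 0.4501 -0.0522  0.2523] F [-2.3  0.5  4.6] w 0.0214
```

View pics/c1.png

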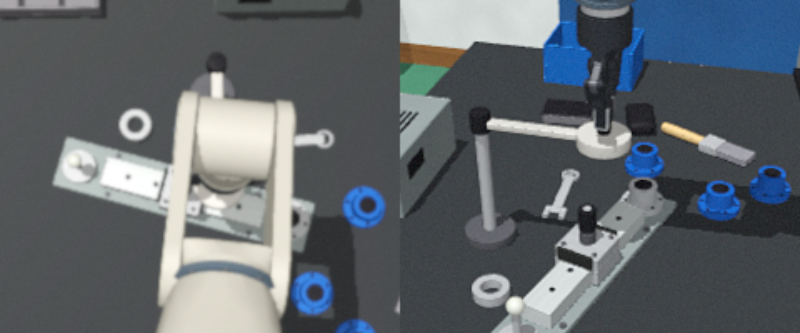

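The side half shows the gripper on the lamp handle at about (603,115), above the white head. The width of 21.4 mm matches the 22 mm handle. Next I'll swing it along the arc.

```bash
python3 - <<'E'
from h import *; from workcell import *
def st(m):
    o=get_obs();print(m,round(o["time_s"],2),o["position"].round(4),"F",o["wrist_force"].round(1),"w",round(o["gripper_width"],4))
h=np.array([.4501,-.0522]);a0=np.arctan2(*(h-H)[::-1]);r=np.linalg.norm(h-H)
for d in np.radians(np.arange(5.5,56,5.5)):
    p=H+r*np.array([np.cos(a0+d),np.sin(a0+d)])
    bot.servo_line([*p,.252],Q(a0+d+np.pi/2),velocity=.12)
    f=get_obs()["wrist_force"]
    if np.linalg.norm(f)>60: st("HIGH");break
st("swung")
hand.move_gripper(.085);st("open")
o=get_obs()["position"]
bot.servo_line([*o[:2],.33],velocity=.2);st("up")
for n in("top","side"):
    d=vision.read_camera(n);cv2.imwrite(f"pics/{n}2.png",d["frame"][:,:,::-1]);np.savez(n+"2.npz",**d)
E
python3 -c "
import cv2,numpy as np
a=cv2.imread('pics/top2.png')[130:330,220:460];b=cv2.imread('pics/side2.png')[120:320,200:440]
cv2.imwrite('pics/c2.png',cv2.resize(np.hstack([a,b]),(800,333)))"
```

```text
swung 7.39 [ 0.5297 -0.2071  0.2523] F [4.5 2.3 7. ] w 0.021
open 8.03 [ 0.5292 -0.2083  0.2519] F [ 0.5 -0.4  0.6] w 0.0849
up 8.57 [ 0.529  -0.2083  0.3297] F [ 0.1 -0.7 -0.8] w 0.085
```

View pics/c2.png

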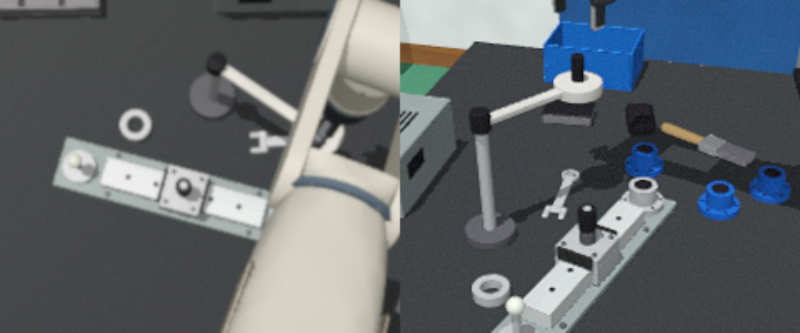

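```bash
python3 - <<'E'
from h import *; from workcell import *
def st(m):
    o=get_obs();p=o["position"];d=p[:2]-O;print(m,round(o["time_s"],2),p.round(4),"rail",(d@rx).round(4),(d@ry).round(4),"F",o["wrist_force"].round(1),"w",round(o["gripper_width"],4))
q=Q(np.arctan2(ry[1],ry[0]))
bot.reach([*O,.24],q);st("above")
bot.servo_line([*O,.110],velocity=.12);st("down")
hand.move_gripper(0.02,40);st("grip");bot.dwell(.2);st("grip")
for n in("top","side"):
    d=vision.read_camera(n);cv2.imwrite(f"pics/{n}3.png",d["frame"][:,:,::-1])
E
python3 -c "
import cv2,numpy as np
a=cv2.imread('pics/top3.png')[130:330,220:460];b=cv2.imread('pics/side3.png')[120:320,200:440]
cv2.imwrite('pics/c3.png',cv2.resize(np.hstack([a,b]),(800,333)))"
```

```text
above 10.04 [0.4602 0.0013 0.2399] rail 0.0003 -0.0001 F [0.  0.1 0.2] w 0.0848
down 11.28 [0.4605 0.0015 0.1105] rail 0.0005 0.0001 F [-0.4 -0.2  0.3] w 0.0851
grip 11.83 [0.4603 0.0017 0.1104] rail 0.0002 0.0003 F [-0.9  1.4  5.6] w 0.0269
grip 12.03 [0.4603 0.0017 0.1104] rail 0.0002 0.0003 F [-0.8  1.4  5.6] w 0.0272
```

View pics/c3.png

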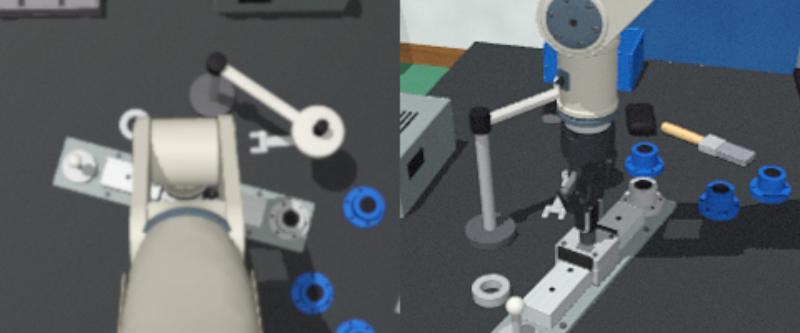

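The fingers hold the knob (27 mm wide), and the lamp head at top (318,131) is well clear of the rail. I'll lift the plunger now.

```bash
python3 - <<'E'
from h import *; from workcell import *
def st(m):
    o=get_obs();p=o["position"];d=p[:2]-O;print(m,round(o["time_s"],2),p.round(4),"rail",(d@rx).round(4),(d@ry).round(4),"F",o["wrist_force"].round(1),"w",round(o["gripper_width"],4))
hand.move_gripper(0.02,60);st("60N")
z0=.1104
for dz in (.004,.008,.0125):
    bot.servo_line([*O,z0+dz],velocity=.03);st(dz)
bot.dwell(.2);st("hold")
for k in (-.008,-.02,-.035,-.05):
    bot.servo_line([*(O+ry*(k+.0002)),z0+.0125],velocity=.05);st(k)
for n in("top","side"):
    d=vision.read_camera(n);cv2.imwrite(f"pics/{n}4.png",d["frame"][:,:,::-1])
E
python3 -c "
import cv2,numpy as np
b=cv2.imread('pics/side4.png')[210:330,230:380]
cv2.imwrite('pics/c4.png',cv2.resize(b,(750,600),interpolation=2))"
```

```text
60N 12.35 [0.4603 0.0017 0.1105] rail 0.0002 0.0003 F [-1.   0.9  6. ] w 0.0262
0.004 12.65 [0.4601 0.0016 0.1145] rail 0.0001 0.0002 F [ 2.7  2.9 -3.6] w 0.0266
0.008 12.93 [0.4601 0.0015 0.1185] rail 0.0001 -0.0 F [ 1.9  1.4 -6.3] w 0.0264
0.0125 13.23 [0.46   0.0014 0.123 ] rail 0.0 -0.0001 F [ 2.6  0.3 -7.3] w 0.0264
hold 13.43 [0.46   0.0014 0.1228] rail 0.0 -0.0001 F [ 2.8  0.1 -7.1] w 0.0265
-0.008 13.74 [ 0.4576 -0.0066  0.1228] rail -0.0 -0.0084 F [ 2.6 -3.3 -7. ] w 0.026
-0.02 14.13 [ 0.4543 -0.0181  0.1229] rail 0.0 -0.0204 F [ 2.6 -3.7 -7.3] w 0.0261
-0.035 14.58 [ 0.4501 -0.0325  0.1229] rail -0.0 -0.0354 F [ 2.4 -2.5 -6.8] w 0.0265
-0.05 15.03 [ 0.446  -0.0469  0.1229] rail -0.0 -0.0504 F [ 3.2 -3.4 -7.2] w 0.0262
```

View pics/c4.png

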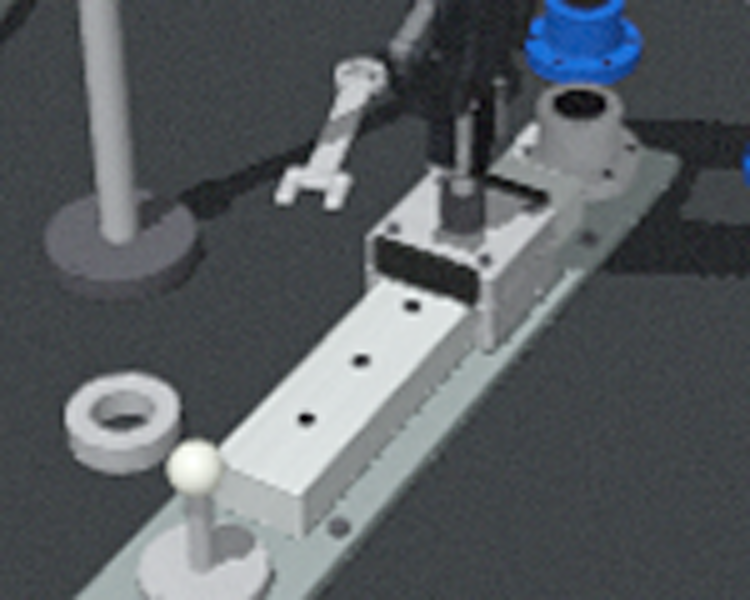

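The slide has moved: three holes at crop (306,418), (361,360) and (412,306) are now uncovered on the +y side. Next I'll let the pin down, watching the force.

Run:
```python
from h import *; from workcell import *
def st(m):
    o=get_obs();p=o["position"];d=p[:2]-O;print(m,round(o["time_s"],2),p.round(4),"rail",(d@rx).round(4),(d@ry).round(4),"F",o["wrist_force"].round(1),"w",round(o["gripper_width"],4));return o["wrist_force"][2]
z0=.1104;p=O+ry*(-.0496)
for dz in (.010,.007,.005,.003,.0015,.0005,0):
    bot.servo_line([*p,z0+dz],velocity=.03);f=st(dz)
    if f>15: print("stop");break
```

```text
0.01 15.38 [ 0.4462 -0.0461  0.1203] rail 0.0 -0.0496 F [ 2.  -3.2 -6.4] w 0.0265
0.007 15.63 [ 0.4462 -0.0461  0.1173] rail -0.0 -0.0495 F [ 1.9 -1.6 -6.4] w 0.0266
0.005 15.88 [ 0.4462 -0.0461  0.1153] rail -0.0 -0.0496 F [ 1.7 -2.1 -5.7] w 0.0266
0.003 16.13 [ 0.4462 -0.0461  0.1133] rail 0.0 -0.0495 F [ 1.5 -0.9 -4.6] w 0.0265
0.0015 16.38 [ 0.4462 -0.0461  0.1118] rail -0.0 -0.0496 F [ 1.9 -0.5 -5.4] w 0.0263
0.0005 16.63 [ 0.4462 -0.0461  0.1109] rail -0.0 -0.0496 F [ 2.3 -0.5 -4.8] w 0.0265
0 16.88 [ 0.4463 -0.0461  0.1106] rail 0.0001 -0.0496 F [ 1.1 -1.4 -0.1] w 0.0265
```

```bash
python3 - <<'E'
from h import *; from workcell import *
def st(m):
    o=get_obs();p=o["position"];d=p[:2]-O;print(m,round(o["time_s"],2),p.round(4),"rail",(d@rx).round(4),(d@ry).round(4),"F",o["wrist_force"].round(1),"Fy",(o["wrist_force"][:2]@ry).round(1),"w",round(o["gripper_width"],4))
z=.1100
bot.servo_line([*(O-ry*.0496),z],velocity=.02);st("press")
for k in (-.0515,-.0477,-.0496):
    bot.servo_line([*(O+ry*k),z],velocity=.02);bot.dwell(.2);st(k)
for n in("top","side"):
    d=vision.read_camera(n);cv2.imwrite(f"pics/{n}5.png",d["frame"][:,:,::-1])
E
python3 -c "
import cv2,numpy as np
a=cv2.imread('pics/top5.png')[130:330,220:460];b=cv2.imread('pics/side5.png')[160:350,220:448]
cv2.imwrite('pics/c5.png',np.hstack([cv2.resize(a,(400,333)),cv2.resize(b,(400,333))]))"
```

```text
press 17.13 [ 0.4463 -0.0461  0.1105] rail 0.0001 -0.0496 F [-1.4  0.5  6.9] Fy 0.0 w 0.0265
-0.0515 17.58 [ 0.4462 -0.0468  0.1105] rail 0.0001 -0.0502 F [ 0.9 10.   5.5] Fy 9.9 w 0.0262
-0.0477 18.12 [ 0.4469 -0.0441  0.1105] rail 0.0001 -0.0474 F [-1.3  0.9  6.8] Fy 0.5 w 0.0264
-0.0496 18.57 [ 0.4464 -0.046   0.1105] rail 0.0001 -0.0494 F [-1.2  1.3  6.1] Fy 0.9 w 0.0266
```

View pics/c5.png

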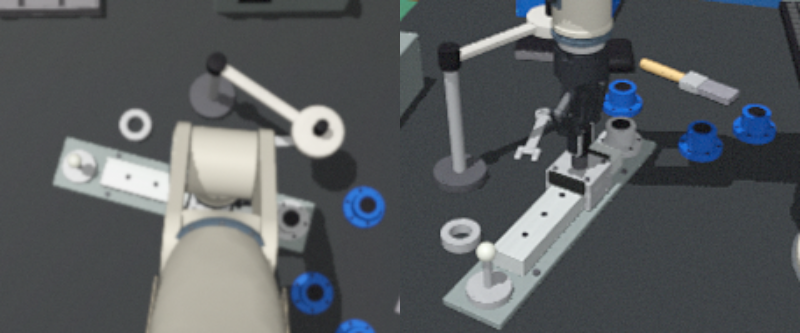

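The pin looks home: the spring pulled all the way down, and the bottom contact is at the original z. The +y lock wasn't clear yet (free as far as -0.0474), so I'll test it further.

Run:
```python
from h import *; from workcell import *
def st(m):
    o=get_obs();p=o["position"];d=p[:2]-O;print(m,round(o["time_s"],2),"z",p[2].round(4),"rail",(d@rx).round(4),(d@ry).round(4),"F",o["wrist_force"].round(1),"Fy",(o["wrist_force"][:2]@ry).round(1),"w",round(o["gripper_width"],4))
z=.1100
for k in (-.0480,-.0470,-.0460,-.0480,-.0495,-.0505,-.0515,-.0500,-.0492):
    bot.servo_line([*(O+ry*k),z],velocity=.02);bot.dwell(.2);st(k)
    f=get_obs()["wrist_force"]
```

```text
-0.048 19.12 z 0.1105 rail 0.0001 -0.0479 F [-1.6 -0.7  6.9] Fy -1.2 w 0.0265
-0.047 19.57 z 0.1105 rail 0.0001 -0.0472 F [-1.9 -1.2  6.3] Fy -1.7 w 0.0266
-0.046 20.02 z 0.1105 rail 0.0001 -0.0469 F [-2.9 -9.   8.4] Fy -9.4 w 0.0267
-0.048 20.48 z 0.1105 rail 0.0001 -0.0481 F [-1.8 -1.6  6.4] Fy -2.0 w 0.0262
-0.0495 20.93 z 0.1105 rail 0.0001 -0.0494 F [-1.3  0.   5.6] Fy -0.4 w 0.0264
-0.0505 21.38 z 0.1105 rail 0.0001 -0.0499 F [-0.4  4.9  5.9] Fy 4.6 w 0.0265
-0.0515 21.82 z 0.1105 rail 0.0001 -0.0502 F [ 0.7 10.7  4. ] Fy 10.5 w 0.0264
-0.05 22.27 z 0.1105 rail 0.0001 -0.0496 F [0.  2.8 5.7] Fy 2.7 w 0.0262
-0.0492 22.73 z 0.1105 rail 0.0001 -0.0491 F [-1.1 -0.4  7.5] Fy -0.7 w 0.026
```

Locked both ways: the forces reach ±10 N at about -0.0502 and -0.0469. I'll centre the pin in its play, check the lamp and hand in.

Run:
```python
from h import *; from workcell import *
p=plane(T,np.array([412.6,207.4]),.267);print("handle railx",((p[:2]-O)@rx).round(4))
a,b=cv2.imread("pics/top0.png"),cv2.imread("pics/top5.png")
bot.servo_line([*(O+ry*-.0486),.1100],velocity=.02);bot.dwell(.5)
o=get_obs();d=o["position"][:2]-O
print(o["time_s"],o["position"].round(4),(d@ry).round(4),o["wrist_force"].round(1),o["gripper_width"])
hand_in()
```

```text
handle railx 0.1159
23.475 [ 0.4466 -0.0452  0.1105] -0.0486 [-0.9 -1.2  6. ] 0.02589465221560517
the job is handed in; nothing more can be done
```

The job was handed in at 23.5 s. The slide is at the next hole towards the grey steel flange (the rail's -y end) with its pin home, and the fingers still hold the knob. `hand_in()` gave no verdict.

- **Lamp:** I gripped the handle and swung it about 55° towards -y. Its handle axis measures about 116 mm beyond the rail's centre line in the top image, and about 125 mm by the arm's own position at release. The limit is 80 mm.
- **Plunger and slide:** I lifted the knob 12.5 mm, moved the slide 50 mm along the rail and lowered it. The spring kept pulling down through the full 9 mm, and the bottom contact came at 110.5 mm, the same as at the first grip.
- **Lock:** pushing the slide along the rail both ways met about 10 N each way, so it is locked.
- **Grip:** the fingers were 26 mm apart on the knob at a 60 N setting, pressing down with about 6 N.
- **Other items:** the last pictures showed no visible shift. This was by eye; I did not measure it.

**Disagreements:**
- The middle of the lock's play read -48.5 mm in my rail frame, not -50 mm. I put this down to about 1.5 mm of calibration error, plus play at the first grip.
- The movement I measured between the blocked ends was about 3 mm, more than the stated play, probably because the fingers and arm flex. I left the pin centred in that play.

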